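# Clean the gasket groove of the antenna adapter with the angled pick

### The job

The remote control has been left lying across the antenna adapter: lay it face up on the rubber mat, along the mat. Then take the angled pick off its rest and run its tip slowly along the adapter's J-shaped gasket groove, from the closed end of the long leg, round both corners, to the end of the short leg, without lifting the tip out on the way or forcing it, and lay the pick back on its rest. Do not press the monitor's red button or disturb the spanner and the connector.

Things in the scene. Friction and masses are not known exactly. Their poses are not given: they have to be found in the camera images.
- adapter: grey aluminium antenna adapter, fixed plate 200 (x) x 120 (y) x 36 (z) mm, origin at the centre of its underside. A J-shaped groove 12 wide, 8 deep, with closed ends and black floor, is cut in its top face (z = 36) along (80,-35), (-70,-35), (-70,40), (-5,40) mm. A round collar, 44 mm in diameter, stands on the face at (-30,2), its top at z = 81
- seam_start (a point): closed end of the groove's long leg: a point on the groove's centre line, at the height of the adapter's top face, 6 mm inside the end wall
- seam_corner1 (a point): first corner of the groove (long leg meets cross leg), on the centre lines, at top face height
- seam_corner2 (a point): second corner of the groove (cross leg meets short leg), on the centre lines, at top face height
- seam_end (a point): closed end of the groove's short leg, on the centre line, at top face height, 6 mm inside the end wall
- pick: angled pick, 60 to 130 g: black handle 120 (x) x 14 (y) x 16 (z) mm, origin at the centre of the handle's underside; a 5 mm thick steel prong leaves its +x end at z = 8, runs out to x = 85 mm and bends straight down to a tip 54.5 mm below the handle's underside. At the start the handle lies level on the rest
- pick_tip (a point): lowest point of the pick's prong, at (85, 0, -54.5) mm of the pick
- rest: dark steel rest, fixed: base 110 x 44 x 6 mm, origin at the centre of its underside; two posts at x = -45 and 45 (10 mm thick, 34 wide, 80 mm clear between them for the fingers) with seats 66 mm high between cheeks 20 mm apart and 8 mm high. The pick's handle lies along the rest's x, prong beyond its +x end
- remote: white plastic remote control 150 (x) x 46 (y) x 20 (z) mm, keys on its +z face, origin at the centre of its underside; 90 to 180 g. At the start it lies face up on the adapter's top face across the long leg of the groove
- mat: black rubber mat, fixed, 190 (x) x 90 (y) x 4 mm, origin at the centre of its underside
- monitor: small black monitor panel, fixed, 40 (x) x 170 (y) x 90 (z) mm, origin at the centre of its underside, screen facing its -x, beyond the adapter's +x end; a red button sticks out 18 mm from its front at (-20,-58,50) mm
- red_button (a joint): travel of the red push button: 0 out, 0.005 m fully pressed
- spanner: chrome spanner lying on the shelf, 150 (x) x 38 x 8 mm, origin at the centre of its underside
- connector: small steel coaxial connector standing upright, 30 mm diameter, 55 mm high, origin at the centre of its underside

How it is judged (in metres and radians):
On the way, in this order (a step that is already met when the one before it is completed fails the run):
1. the remote lies face up on the mat and is released: its centre within 30 mm of the mat's centre along the mat and 20 mm across it, its length within 17 degrees of the mat's (x of remote in the frame of mat between -0.03 and 0.03 m and y of remote in the frame of mat between -0.02 and 0.02 m and z of remote in the frame of mat below 0.008 m and angle between remote's own z axis and vertical below 0.1 rad and angle between the x axis of remote and the x axis of mat, either way round below 0.3 rad and contact force between the fingers and remote below 0.1 N), for 0.2 s.
2. the pick's tip is in the groove at the closed end of the long leg: at least 1.5 mm below the top face, within 8 mm of seam_start (horizontal distance between pick_tip and seam_start below 0.008 m and z of pick_tip in the frame of adapter below 0.0345 m), for 0.1 s.
3. still in the groove, the tip passes the first corner (within 8 mm, at least 1.5 mm below the face) (horizontal distance between pick_tip and seam_corner1 below 0.008 m and z of pick_tip in the frame of adapter below 0.0345 m), for 0.1 s.
4. still in the groove, the tip passes the second corner (within 8 mm, at least 1.5 mm below the face) (horizontal distance between pick_tip and seam_corner2 below 0.008 m and z of pick_tip in the frame of adapter below 0.0345 m), for 0.1 s.
5. the tip reaches the end of the short leg (within 8 mm of seam_end, at least 1.5 mm below the face) (horizontal distance between pick_tip and seam_end below 0.008 m and z of pick_tip in the frame of adapter below 0.0345 m), for 0.1 s.
At the end, for the whole second after the job is handed in: the pick lies level on both seats of the rest between the cheeks, prong at the +x end, within 20 mm of the rest's centre along it; the remote still lies face up on the mat (within 30 mm along, 20 mm across, 17 degrees); both are at rest and the robot touches nothing (all of step 1 and x of pick in the frame of rest between -0.02 and 0.02 m and y of pick in the frame of rest between -0.005 and 0.005 m and z of pick in the frame of rest between 0.062 and 0.07 m and angle between pick's own z axis and vertical below 0.12 rad and x of pick_tip in the frame of rest above 0 m and linear speed of each of pick, remote below 0.02 m/s and contact force between the fingers and pick below 0.1 N and contact force between the fingers and anything else below 0.1 N).
It fails at once if the tip is less than 20 mm above the adapter's top face, out of the groove, more than 15 mm (seen from above) from both closed ends of the groove (x of pick_tip in the frame of adapter between -0.1 and 0.1 m and y of pick_tip in the frame of adapter between -0.06 and 0.06 m and z of pick_tip in the frame of adapter between 0.0362 and 0.056 m and horizontal distance between pick_tip and seam_start above 0.015 m and horizontal distance between pick_tip and seam_end above 0.015 m).
It fails at once if the pick moves faster than 80 mm/s while its tip is in the groove (x of pick_tip in the frame of adapter between -0.1 and 0.1 m and y of pick_tip in the frame of adapter between -0.06 and 0.06 m and z of pick_tip in the frame of adapter below 0.035 m and linear speed of pick above 0.08 m/s).
It fails at once if the pick is pressed against the adapter with more than 20 N (contact force between pick and adapter above 20 N).
It fails at once if the red button is pressed more than 2 mm (value of joint red_button above 0.002 m).
It fails at once if the spanner or the connector is moved more than 20 mm (distance of any of spanner, connector from where it was at the start of the episode above 0.02 m).
It also fails if it takes over 72 s, if anything falls off the work surface, if the arm or the gripper's body presses on something with over 40 N, if the wrist force passes 120 N, or if a joint passes its speed limit or range.

### The arm

A 7-joint arm with a two-finger parallel gripper is mounted at the origin on the work surface. World frame = base frame: x ahead of the robot, y to its left, z up, the work surface at z = 0. Lengths are in m, angles in degrees, forces in N, time in s.
With the tool pointing down it reaches from about 0.4 to 0.75 m from the base axis. Payload 19.5 kg.
Tool frame: the origin (TCP) lies midway between the tips of the shut fingers; the grasp point (between the pads) lies 19 mm behind it (r.grip_depth is the distance from the TCP to the grasp point, in m); z points along the fingers, y is the line along which they close (so a half turn about z gives the same grasp; the last joint's range is limited). The gripper opens to 85 mm and grips with 20 to 120 N. Pads are 22 mm wide; open, the fingers measure 114 mm over their backs; the gripper's body (76 mm by 85 mm) begins 54 mm behind the grasp point. The pads swing forward as they close: fully open they stand 13 mm farther back than shut.
Start: joints at [-73.15, 40.479, -1.581, 85.061, 1.261, 54.483, -4.326], TCP at [0.189, 0.543, 0.231] pointing down, gripper open.
Joint ranges: [-155.06, 155.06], [-18.47, 123.98], [-90, 86.84], [0, 140.48], [-83.41, 263.41], [0, 116], [-161.91, 161.91]. Speed limits (degrees/s): [108.29, 108.29, 147.25, 147.25, 172.46, 172.46, 172.46].

### API

Orientations are given as a 3x3 rotation matrix whose columns are the frame's x, y, z axes.
In Python, from plant import r, cams gives the robot as it stands.
- The arm moves only by the shell command python3 -m inch 'ROWS' [FORCE]. ROWS is a JSON object of lists of equal length, an entry for each row: "jaw": the closure, from 0 (fully open) to 1 (shut); "translation": the shift along the tool's x, y, z in cm, a list of three; "yaw": the turn about the tool's z in rad. In form: {"jaw": [jaw, ...], "translation": [[tx, ty, tz], ...], "yaw": [yaw, ...]}. A call has 1 to 8 rows; each row shifts and turns the commanded pose from where the row before left it, along the tool's axes as they then stand; what a row does not reach is not made up. A row lasts 1/12 s, in which the tool goes at most 41.7 mm and 7.16 degrees, less where a joint would pass 70% of its speed; a pose out of reach is approached as far as the arm can. A call is refused whole if a number of a shift passes 4.17 or a number of a turn 0.125, either way. A call with a gripper value outside its range is refused whole. The fingers move at their own pace and stop on an object; FORCE is the grip in N (left out, the last holds). Time passes only in rows, so rows that do not move let the fingers close. It gives the time, the measured TCP pose, the force, the opening and the grip force at its end, in the units of the state.
- r.sense(): the state, without advancing time (a new reading comes with each control period).
- cams.capture(name): name is "side" or "top" or "wrist"; returns a dict with "pixels" (384x512x3 uint8, red, green, blue), "intrinsics" (3x3 intrinsics, pixels), "k1" (the pictures are not rectified: a ray, as slopes to the right and down, at radius r is drawn at 1 + k1 r^2 times it, then the intrinsics apply), "rvec" (rotation vector, rad) and "tvec" (3), from world to camera coordinates, as OpenCV has them. Camera axes: x right, y down, z forward; pixel columns grow to the right and rows downward; lengths in m; the calibration is good to about 2 mm. A picture is of the moment at which its call begins. There is no depth.
- r.close_job(): hands the job in; it is judged then, once.
The state is a dict: "time_s": time; "joints": joint angles; "dq": joint speeds; "joint_torque": joint torques, N m; "ee_pos": TCP position; "orientation": TCP orientation; "contact_force": force on the tool from outside, world axes, zero at the start; "wrist_torque": the same for the moment, N m; "finger_gap": opening from 0.0 (shut) to 1.0 (fully open); "grasp_force": force on a finger pad.
Only numpy, scipy, OpenCV 4.12 (cv2) and the standard library are available. Lean on these libraries where they do the work, as an engineer would, in place of code of your own. Each camera call takes 0.05 s, during which the arm holds its last target. There are 200 camera calls.

## Working session

There is one attempt and no reset: what is moved stays moved. The work goes in short steps, Python scripts to look and compute and a shell command to move; the robot and the scene stay as the last step left them, time stands still between calls to the robot, and variables do not carry over. Pictures are saved under pics/ and viewed, at most 14 in all, crops included, and the job is handed in when it is done.

```bash
ls; mkdir -p pics; python3 - <<'E'
from plant import r,cams
import cv2,pickle
s=r.sense();print(s['time_s'],s['ee_pos'],s['orientation'],s['contact_force'])
for n in('side','top','wrist'):
    c=cams.capture(n);pickle.dump(c,open(f'pics/{n}0.pkl','wb'));cv2.imwrite(f'pics/{n}0.png',c['pixels'][:,:,::-1])
    print(n,c['intrinsics'],c['k1'],c['rvec'],c['tvec'])
E
```

```text
pics
0.0 [0.18939159 0.54264225 0.23084167] [[-9.44158178e-01  3.29492391e-01 -3.14748628e-04]
 [ 3.29492539e-01  9.44157621e-01 -1.02606876e-03]
 [-4.09095319e-05 -1.07247853e-03 -9.99999424e-01]] [0.11807588 0.07785386 0.22636426]
side [[393.38310721   0.         261.3425087 ]
 [  0.         393.38310721 195.95987849]
 [  0.           0.           1.        ]] -0.020687163534921112 [ 0.25513959 -2.86197274  1.08727088] [0.59998295 0.14564784 0.96329494]
top [[352.12263785   0.         258.86583985]
 [  0.         352.12263785 187.26648669]
 [  0.           0.           1.        ]] -0.04830768459951533 [ 2.20017644 -2.17530269  0.09109606] [-0.02634869  0.59509631  1.02164665]
wrist [[284.85450938   0.         255.06803945]
 [  0.         284.85450938 195.54639939]
 [  0.           0.           1.        ]] 0.022042355877658976 [-2.37968985 -1.69128626 -0.22087923] [-0.5752758  -0.03398485  0.37853375]
```

View pics/top0.png

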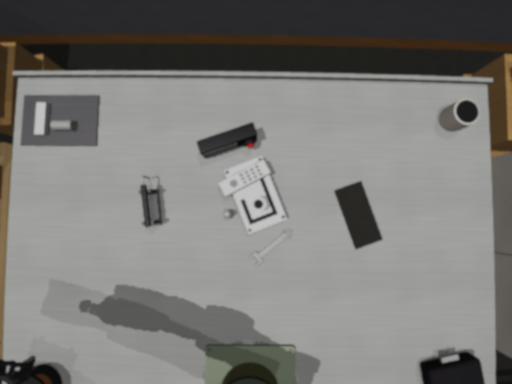

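View pics/side0.png

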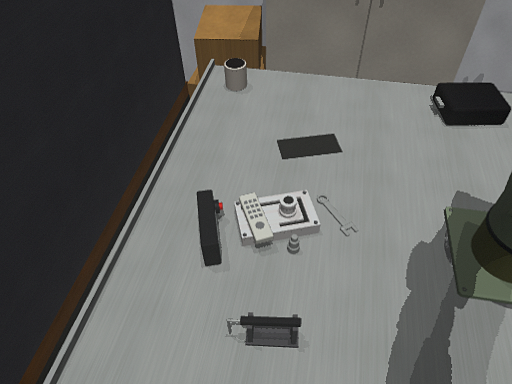

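The top view shows the rest and pick at (152,203), remote across adapter at (245,177), collar at (258,204), mat at (358,215), monitor at (228,140) with its button at (251,146), connector at (228,213) and spanner at (272,246). The side view shows the same items. I'll enlarge both for picking points.

```bash
python3 - <<'E'
import cv2
t=cv2.imread('pics/top0.png');s=cv2.imread('pics/side0.png')
def crop(im,x,y,w,h,f,n):
    o=cv2.resize(im[y:y+h,x:x+w],None,fx=f,fy=f,interpolation=cv2.INTER_CUBIC);o=cv2.convertScaleAbs(o,alpha=1.15)
    for k in range(0,w,10):
        cv2.line(o,(k*f,0),(k*f,6 if k%50 else 14),(0,0,255),1)
        if k%20==0: cv2.putText(o,str(x+k),(k*f,24),0,.35,(0,0,255),1)
    for k in range(0,h,10):
        cv2.line(o,(0,k*f),(6,k*f),(0,0,255),1)
        if k%20==0: cv2.putText(o,str(y+k),(8,k*f+4),0,.35,(0,0,255),1)
    cv2.imwrite(n,o)
crop(t,135,115,160,120,5,'pics/tc.png')
crop(s,190,180,170,130,4,'pics/sc.png') if 0 else crop(s,190,185,133,100,6,'pics/sc.png')
crop(s,220,305,90,50,8,'pics/sp.png')
E
```

```text
(no output)
```

View pics/tc.png

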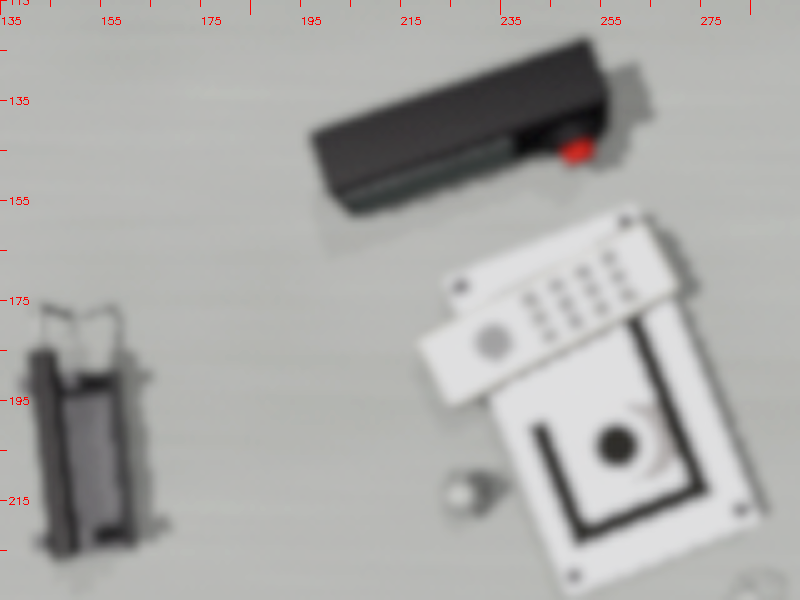

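View pics/sc.png

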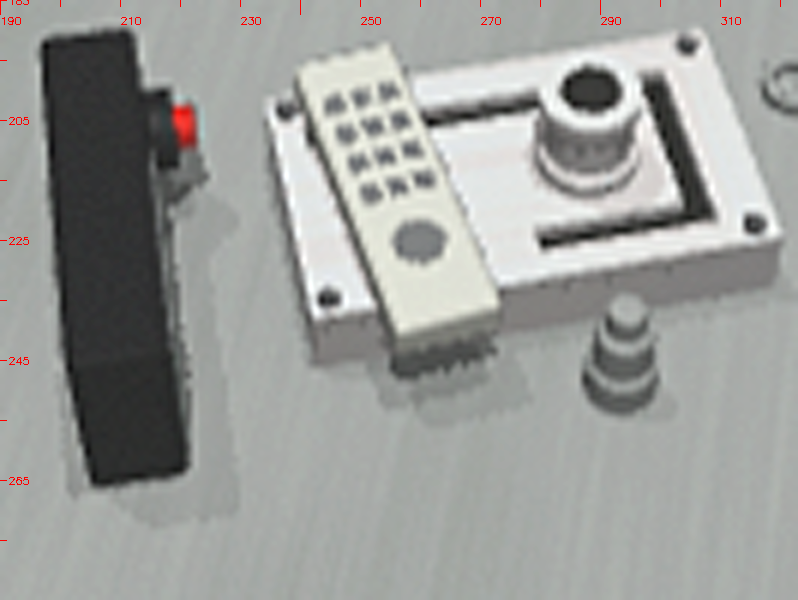

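View pics/sp.png

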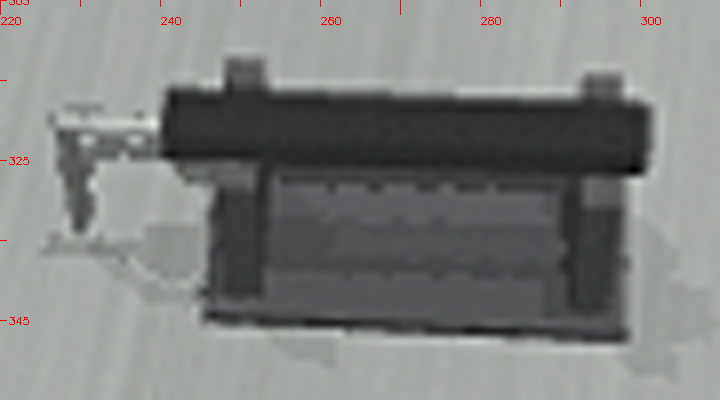

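The crops show adapter corners, holes, J groove, collar, remote, pick handle and tip clearly. Next I'll fit poses to points picked in both views.

```bash
cat > h.py <<'E'
import numpy as np,cv2,pickle
from scipy.optimize import least_squares
from scipy.spatial.transform import Rotation as R
def proj(c,P):
    q=np.atleast_2d(P)@cv2.Rodrigues(np.array(c['rvec'],float))[0].T+np.ravel(c['tvec'])
    s=q[:,:2]/q[:,2:];s=s*(1+c['k1']*(s**2).sum(1,keepdims=True));K=c['intrinsics']
    return s*[K[0,0],K[1,1]]+[K[0,2],K[1,2]]
def fit(obs,x0,zfix=None):
    """obs: list of (cam, pixels Nx2, model Nx3 mm); unknown x,y,z,yaw (m, rad)"""
    def f(p):
        z=p[2] if zfix is None else zfix
        Rz=R.from_euler('z',p[3]).as_matrix()
        return np.concatenate([(proj(c,np.array(M)/1e3@Rz.T+[p[0],p[1],z])-np.array(px)).ravel() for c,px,M in obs])
    s=least_squares(f,x0,loss='soft_l1');e=f(s.x).reshape(-1,2)
    return s.x,np.round(np.linalg.norm(e,axis=1),1)
E
cat > m.py <<'E'
from h import *
T=pickle.load(open('pics/top0.pkl','rb'));S=pickle.load(open('pics/side0.pkl','rb'))
t=lambda L:np.array(L)/5+[134.6,114.6]
s=lambda L:np.array(L)/6+[189.58,184.58]
p=lambda L:np.array(L)/8+[219.56,304.56]
rep=lambda n,f:print(n,np.round(f[0],4),'deg',round(np.degrees(f[0][3]),1),f[1])
A=[[-100,-60,36],[-100,60,36],[100,60,36],[100,-60,36]]
rep('adapter',fit([(T,t([[762,518],[570,597],[445,283],[637,205],[616,445]]),A+[[-30,2,81]]),(S,s([[703,28],[785,240],[310,320],[265,95],[592,90]]),A+[[-30,2,81]])],[.5,0,0,.4]))
B=[[-75,-23,20],[-75,23,20],[75,23,20],[75,-23,20]]
# remote: circular big key end toward +y world; take x axis along world +y-ish
rt=[[690,288],[640,220],[417,342],[452,407]]; rs=[[390,42],[297,68],[398,340],[498,298]]
M=[[-75,-23,20],[-75,23,20],[75,23,20],[75,-23,20]]
for tt,ss in ((rt,rs),):
    # order: right-end near robot, right-end far, left-end far, left-end near
    Mq=[[-75,-23,20],[-75,23,20],[75,23,20],[75,-23,20]]
    Mq=[[-75,23,20],[-75,-23,20],[75,-23,20],[75,23,20]]
    rep('remote',fit([(T,t(tt),Mq),(S,s(ss),Mq)],[.55,.05,.036,1.9]))
H=[[60,7,16],[60,-7,16],[-60,7,16],[-60,-7,16]]
side=[[165,87],[648,103],[162,158],[642,175],[80,234]]
for near in (7,-7):
  Ms=[[60,-near,16],[-60,-near,16],[60,near,0],[-60,near,0],[85,0,-54.5]]
  rep('pick',fit([(T,t([[30,350],[54,349],[52,557],[76,555],[74,319]]),H+[[85,0,-54.5]]),(S,p(side),Ms)],[.5,.35,.066,.1]))
def quad(im,box):
    x,y,w,h=box;g=cv2.cvtColor(im[y:y+h,x:x+w],cv2.COLOR_RGB2GRAY);g=cv2.resize(g,None,fx=4,fy=4,interpolation=cv2.INTER_CUBIC)
    c=max(cv2.findContours((g<(g.min()*.5+np.median(g)*.5)).astype('uint8'),0,1)[0],key=cv2.contourArea)
    a=cv2.approxPolyDP(c,12,True)[:,0]/4.+[x-.375,y-.375];return a
qt=quad(T['pixels'],(320,170,80,90));qs=quad(S['pixels'],(265,125,90,45));print(qt.tolist(),qs.tolist())
E
python3 m.py
```

```text
adapter [ 0.5732 -0.0086 -0.0019  0.3863] deg 22.1 [0.7 0.2 0.9 0.4 0.6 0.3 0.8 0.6 0.8 0.1]
remote [0.6213 0.0221 0.0311 2.0703] deg 118.6 [1.3 1.2 0.5 0.7 0.3 1.  0.9 1.7]
pick [0.5373 0.2989 0.0611 0.1479] deg 8.5 [0.3 0.8 0.8 0.6 0.6 0.1 0.4 1.2 0.8 1.2]
pick [0.5372 0.3003 0.057  0.1425] deg 8.2 [0.2 0.6 0.8 0.5 0.5 8.1 8.1 4.2 4.3 0.2]
[[360.375, 181.375], [334.625, 190.875], [355.375, 247.875], [381.125, 238.375]] [[341.625, 150.875], [333.125, 133.625], [276.625, 140.375], [282.125, 158.625]]
```

```bash
cat >> m.py <<'E'
C=[[95,-45,4],[95,45,4],[-95,45,4],[-95,-45,4]]
rep('mat',fit([(T,qt,C),(S,qs[[1,2,3,0]],C)],[.53,-.33,0,.4]))
rep('mat0',fit([(T,qt,C),(S,qs[[1,2,3,0]],C)],[.53,-.33,0,.4],0))
rep('adapter0',fit([(T,t([[762,518],[570,597],[445,283],[637,205],[616,445]]),A+[[-30,2,81]]),(S,s([[703,28],[785,240],[310,320],[265,95],[592,90]]),A+[[-30,2,81]])],[.5,0,0,.4],0))
rep('remote0',fit([(T,t(rt),Mq),(S,s(rs),Mq)],[.55,.05,.036,1.9],.036))
Mo=[[20,85,90],[20,-85,90],[-20,-85,90],[-20,85,90]]
rep('monitor',fit([(T,t([[310,133],[590,38],[606,97],[335,193]]),Mo),(T,t([[578,152]]),[[-38,-58,50]]),(S,s([[195,125]]),[[-38,-58,50]])],[.75,.0,0,.4],0))
E
python3 m.py
cat > plan.py <<'E'
import sys,numpy as np
from plant import r
# usage: plan.py x y z toolY_world_deg(or 'k') ; prints yaw turn and shift in tool axes (cm) after the turn
def go():
    s=r.sense();o=np.array(s['orientation']);p=np.array(s['ee_pos']);ty=np.degrees(np.arctan2(o[1,1],o[0,1]))
    print('t',round(s['time_s'],2),'pos',p.round(4),'toolY',round(ty,2),'F',np.round(s['contact_force'],1),'gap',round(s['finger_gap'],3),'grip',round(s['grasp_force'],1),'j',np.round(s['joints'],0))
    if len(sys.argv)<5:return
    x,y,z=map(float,sys.argv[1:4]);a=ty if sys.argv[4]=='k' else float(sys.argv[4])
    d=(a-ty+90)%180-90 if sys.argv[4]!='k' else 0
    if len(sys.argv)>5: d=a-ty
    a=np.radians(ty+d);Y=np.array([np.cos(a),np.sin(a),0]);Z=np.array([0,0,-1.]);X=np.cross(Y,Z)
    D=np.array([x,y,z])-p
    sh=100*np.array([D@X,D@Y,D@Z]);print('yaw rad',round(-np.radians(d),3),'shift cm',sh.round(2),'min rows',round(np.linalg.norm(sh)/4.17,1))
go()
E
python3 plan.py .615 .033 .16 28.6
```

```text
adapter [ 0.5732 -0.0086 -0.0019  0.3863] deg 22.1 [0.7 0.2 0.9 0.4 0.6 0.3 0.8 0.6 0.8 0.1]
remote [0.6213 0.0221 0.0311 2.0703] deg 118.6 [1.3 1.2 0.5 0.7 0.3 1.  0.9 1.7]
pick [0.5373 0.2989 0.0611 0.1479] deg 8.5 [0.3 0.8 0.8 0.6 0.6 0.1 0.4 1.2 0.8 1.2]
pick [0.5372 0.3003 0.057  0.1425] deg 8.2 [0.2 0.6 0.8 0.5 0.5 8.1 8.1 4.2 4.3 0.2]
[[360.375, 181.375], [334.625, 190.875], [355.375, 247.875], [381.125, 238.375]] [[341.625, 150.875], [333.125, 133.625], [276.625, 140.375], [282.125, 158.625]]
mat [ 0.5182 -0.3292 -0.0305  0.2863] deg 16.4 [ 2.6  2.2  2.3  1.6 57.3 22.2 58.1 14.2]
mat0 [ 0.5184 -0.3198  0.0348  0.2541] deg 14.6 [ 3.8  3.6  3.8  3.1 56.5 16.3 59.3 17.7]
adapter0 [ 0.5731 -0.008   0.      0.3862] deg 22.1 [0.8 0.4 1.  0.6 0.4 0.  1.  0.7 0.5 0.4]
remote0 [0.6207 0.0237 0.0365 2.0722] deg 118.7 [1.8 0.7 0.9 0.8 0.8 1.4 1.4 1.5]
monitor [0.7289 0.0731 0.     0.3506] deg 20.1 [1.1 1.1 1.8 1.8 1.3 0.8]
t 0.15 pos [0.1894 0.5427 0.231 ] toolY 70.76 F [0.6 0.1 0. ] gap 1.0 grip 0.0 j [-73.  41.  -2.  85.   1.  54.  -4.]
yaw rad 0.736 shift cm [-65.12  12.97   7.1 ] min rows 16.0
```

```bash
sed -i 's/qs\[\[1,2,3,0\]\]/qs[[2,3,0,1]]/' m.py; python3 m.py | grep mat
python3 -m inch '{"jaw":[0.25,0.25,0.25,0.25,0.25,0.25],"translation":[[0,0,0],[0,0,0],[0,0,0],[0,0,0],[0,0,0],[0,0,0]],"yaw":[0.1227,0.1227,0.1227,0.1227,0.1227,0.1227]}' 40
python3 plan.py .6207 .0237 .14 28.6
```

```text
mat [ 0.5175 -0.3222 -0.0055  0.3558] deg 20.4 [1.2 1.3 1.5 1.9 0.6 0.6 0.8 0.3]
mat0 [ 0.5175 -0.319  -0.      0.3578] deg 20.5 [1.3 2.  1.7 1.6 1.  0.2 0.5 1. ]
time_s: 0.65
ee_pos: [0.1894, 0.5428, 0.2311]
orientation: [[-0.473, 0.881, -0.0], [0.881, 0.473, -0.0], [-0.0, -0.0, -1.0]]
contact_force: [0.7, 0.7, -0.1]
finger_gap: 0.751
grasp_force: 0.0
t 0.65 pos [0.1894 0.5428 0.2311] toolY 28.23 F [ 0.7  0.7 -0.1] gap 0.751 grip 0.0 j [-80.  41.  11.  85.  -9.  55. -38.]
yaw rad -0.006 shift cm [-66.22  13.02   9.11] min rows 16.3
```

```bash

python3 -m inch '{"jaw":[0.25,0.25,0.25,0.25,0.25,0.25,0.25,0.25],"translation":[[-3.9,0.77,0.2],[-3.9,0.77,0.2],[-3.9,0.77,0.2],[-3.9,0.77,0.2],[-3.9,0.77,0.2],[-3.9,0.77,0.2],[-3.9,0.77,0.2],[-3.9,0.77,0.2]],"yaw":[0,0,0,0,0,0,0,0]}' >/dev/null
python3 -m inch '{"jaw":[0.25,0.25,0.25,0.25,0.25,0.25,0.25,0.25],"translation":[[-3.9,0.77,0.2],[-3.9,0.77,0.2],[-3.9,0.77,0.2],[-3.9,0.77,0.2],[-3.9,0.77,0.2],[-3.9,0.77,0.2],[-3.9,0.77,0.2],[0,0,0]],"yaw":[0,0,0,0,0,0,0,0]}'
python3 plan.py .6207 .0237 .14 28.6
python3 - <<'E'
from plant import cams
import cv2,pickle
c=cams.capture('wrist');pickle.dump(c,open('pics/w1.pkl','wb'));cv2.imwrite('pics/w1.png',cv2.resize(c['pixels'][:,:,::-1],(768,576),interpolation=cv2.INTER_CUBIC))
E
```

```text
time_s: 1.98
ee_pos: [0.5739, 0.0769, 0.2005]
orientation: [[-0.472, 0.882, 0.001], [0.882, 0.472, -0.004], [-0.004, -0.001, -1.0]]
contact_force: [-0.2, -1.0, 0.5]
finger_gap: 0.75
grasp_force: 0.0
t 1.98 pos [0.5739 0.0769 0.2005] toolY 28.13 F [-0.2 -1.   0.5] gap 0.75 grip 0.0 j [-13.  43.   4.  87.  -3.  50.  20.]
yaw rad -0.008 shift cm [-6.91  1.56  6.05] min rows 2.2
```

View pics/w1.png

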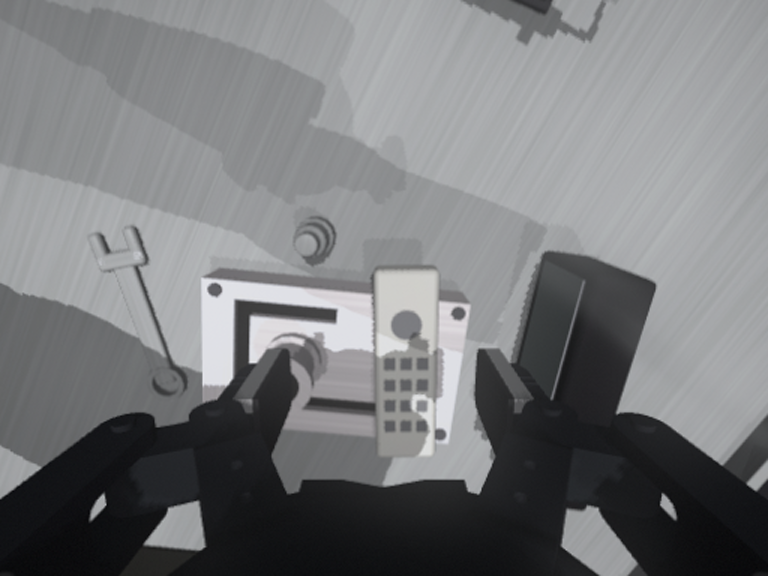

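The wrist view shows the remote's corners at (375,267), (438,268), (435,457), (377,457) in the 1.5x picture, and the groove's second corner at (234,301) with its short end at (337,309).

```bash
cat > m2.py <<'E'
from m import *
print('----')
W=pickle.load(open('pics/w1.pkl','rb'));w=lambda L:(np.array(L)+.5)/1.5-.5
ow=(W,w([[375,267],[438,268],[435,457],[377,457]]),[[75,23,20],[75,-23,20],[-75,-23,20],[-75,23,20]])
rep('remoteW',fit([ow],[.62,.02,.03,2.07],.036))
rep('remoteAll',fit([ow,(T,t(rt),Mq),(S,s(rs),Mq)],[.62,.02,.03,2.07]))
aw=(W,w([[203,277],[469,303],[234,301]]),[[-100,60,36],[100,60,36],[-76,46,36]])
rep('adW',fit([aw],[.57,0,0,.38],0))
f=fit([aw,(T,t([[762,518],[570,597],[445,283],[637,205],[616,445]]),A+[[-30,2,81]]),(S,s([[703,28],[785,240],[310,320],[265,95],[592,90]]),A+[[-30,2,81]])],[.5,0,0,.4]);rep('adAll',f)
for xe in(-5,1):
  P=f[0];print(xe,(proj(W,np.array([xe,46,36])/1e3@R.from_euler('z',P[3]).as_matrix().T+P[:3])+.5)*1.5-.5)
E
python3 m2.py | sed -n '/----/,$p'
```

```text
----
remoteW [0.6214 0.0252 0.037  2.0705] deg 118.6 [1.1 1.9 0.4 0.7]
remoteAll [0.6217 0.0239 0.0332 2.0732] deg 118.8 [1.9 0.8 0.5 0.7 1.9 0.8 1.  0.6 0.1 1.4 0.9 1.6]
adW [ 0.5744 -0.0076  0.0107  0.3957] deg 22.7 [1.4 1.  1. ]
adAll [ 0.5737 -0.0086 -0.0025  0.3898] deg 22.3 [0.9 0.6 1.5 0.4 0.1 0.9 0.6 0.5 0.5 0.9 0.3 1.1 0.4]
-5 [[328.61551101 307.88565533]]
1 [[336.51896158 308.65754829]]
```

```bash

python3 -m inch '{"jaw":[0.25,0.25,0.25,0.25,0.25],"translation":[[-2.3,0.55,2.0],[-2.3,0.55,2.0],[-2.2,0.5,2.0],[0,0,0],[0,0,0]],"yaw":[-0.01,0,0,0,0]}' >/dev/null
python3 plan.py .6215 .0245 .045 28.7
```

```text
t 2.45 pos [0.6172 0.0324 0.1401] toolY 29.11 F [-0.1  0.2  0.2] gap 0.75 grip 0.0 j [-7. 51.  3. 82. -3. 48. 25.]
yaw rad 0.007 shift cm [-0.9  -0.    9.51] min rows 2.3
```

```bash

python3 -m inch '{"jaw":[0.25,0.25,0.25,0.25,0.25,0.25],"translation":[[-0.5,0,1.5],[-0.4,0,2.0],[0,0,2.0],[0,0,2.0],[0,0,1.9],[0,0,0]],"yaw":[0.007,0,0,0,0,0]}' >/dev/null
python3 plan.py .6215 .0245 .038 28.7
```

```text
t 2.95 pos [0.6203 0.0262 0.045 ] toolY 28.83 F [ 0.2 -0.2 -1.2] gap 0.753 grip 0.0 j [-6. 59.  2. 84. -3. 38. 26.]
yaw rad 0.002 shift cm [-0.2   0.02  0.7 ] min rows 0.2
```

```bash

python3 -m inch '{"jaw":[0.25,0.25,0.25,0.7,0.7,0.7,0.7,0.7],"translation":[[-0.1,0,0.3],[-0.1,0,0.3],[0,0,0.0],[0,0,0],[0,0,0],[0,0,0],[0,0,0],[0,0,0]],"yaw":[0,0,0,0,0,0,0,0]}' 40 >/dev/null
python3 plan.py
```

```text
t 3.62 pos [0.6233 0.023  0.0423] toolY 28.75 F [-2.3 -0.6  7.6] gap 0.53 grip 41.0 j [-6. 59.  2. 84. -3. 37. 26.]
```

```bash

python3 -m inch '{"jaw":[0.7,0.7,0.7,0.7,0.7,0.7],"translation":[[0,0,-1],[0,0,-2.5],[0,0,-3],[0,0,-3],[0,0,-3],[0,0,0]],"yaw":[0,0,0,0,0,0]}'  >/dev/null
python3 plan.py
python3 -m inch '{"jaw":[0.7,0.7,0.7,0.7,0.7,0.7,0.7],"translation":[[0,0,-0.3],[0,0,-0.3],[0,0,-0.3],[0,0,0],[0,0,0],[0,0,0],[0,0,0]],"yaw":[0.1227,0.1227,0.1227,0.1227,0.1227,0.1227,0.1227]}'  >/dev/null
python3 -m inch '{"jaw":[0.7,0.7,0.7,0.7,0.7,0.7,0.7],"translation":[[0,0,0],[0,0,0],[0,0,0],[0,0,0],[0,0,0],[0,0,0],[0,0,0]],"yaw":[0.1227,0.1227,0.1227,0.1227,0.1227,0.1227,0.1227]}'  >/dev/null
python3 plan.py .5175 -.3205 .08 -69.6
```

```text
t 4.12 pos [0.6249 0.023  0.1727] toolY 28.74 F [ 1.4  0.2 -0.4] gap 0.528 grip 42.1 j [-6. 49.  3. 79. -3. 52. 26.]
t 5.28 pos [0.6229 0.0232 0.1758] toolY -70.01 F [ 0.3 -0.4 -1.3] gap 0.528 grip 42.0 j [-18.  52.  31.  79. -29.  57. -51.]
yaw rad -0.007 shift cm [-21.86  28.55   9.58] min rows 8.9
```

```bash

python3 -m inch '{"jaw":[0.7,0.7,0.7,0.7,0.7,0.7,0.7],"translation":[[-2.2,2.85,0],[-2.2,2.85,0.2],[-2.2,2.85,0.3],[-2.2,2.85,0.5],[-2.2,2.85,0.5],[-2.2,2.85,0.5],[-2.2,2.85,0.5]],"yaw":[-0.007,0,0,0,0,0,0]}'  >/dev/null
python3 -m inch '{"jaw":[0.7,0.7,0.7,0.7,0.7],"translation":[[-2.2,2.85,1],[-2.2,2.85,1],[-2.0,2.85,1],[0,0,1],[0,0,0]],"yaw":[0,0,0,0,0]}'  >/dev/null
python3 plan.py .5175 -.3205 .013 -69.6
```

```text
t 6.28 pos [ 0.5182 -0.322   0.1091] toolY -69.45 F [ 0.   1.8 -1.7] gap 0.525 grip 42.0 j [ 18.  55.  23.  85. -27.  46. -18.]
yaw rad 0.003 shift cm [-0.02 -0.16  9.61] min rows 2.3
```

```bash

python3 -m inch '{"jaw":[0.7,0.7,0.7,0.7,0.7,0.7,0.7,0.7],"translation":[[0,-0.1,1.5],[0,0,2.0],[0,0,2.0],[0,0,2.0],[0,0,1.2],[0,0,0.6],[0,0,0],[0,0,0]],"yaw":[0,0,0,0,0,0,0,0]}'  >/dev/null
python3 plan.py .5175 -.3205 .011 -69.6
```

```text
t 6.95 pos [ 0.5198 -0.3197  0.0182] toolY -69.25 F [ 0.1  0.5 -1.7] gap 0.525 grip 42.0 j [ 20.  62.  19.  87. -30.  36. -15.]
yaw rad 0.006 shift cm [-0.24 -0.    0.72] min rows 0.2
```

```bash

python3 -m inch '{"jaw":[0.7,0.7,0.7,0.7,0.7,0.7],"translation":[[-0.1,0,0.2],[-0.1,0,0.2],[0,0,0.15],[0,0,0.1],[0,0,0],[0,0,0]],"yaw":[0,0,0,0,0,0]}'  >/dev/null
python3 plan.py .5175 -.3205 .011 -69.6
```

```text
t 7.45 pos [ 0.5175 -0.3204  0.0109] toolY -69.27 F [-0.6  0.7 -2.2] gap 0.526 grip 42.1 j [ 20.  63.  19.  88. -30.  35. -15.]
yaw rad 0.006 shift cm [-0.    0.01 -0.01] min rows 0.0
```

```bash

python3 -m inch '{"jaw":[0.7,0.7,0.7,0.7,0.7],"translation":[[0,0,0.1],[0,0,0.1],[0,0,0.05],[0,0,0],[0,0,0]],"yaw":[0,0,0,0,0]}'  >/dev/null
python3 plan.py
```

```text
t 7.87 pos [ 0.5177 -0.3205  0.0102] toolY -69.27 F [-8.7  6.9 35.7] gap 0.529 grip 46.2 j [ 20.  63.  19.  88. -30.  35. -15.]
```

```bash

python3 -m inch '{"jaw":[0.7,0.7,0.45,0.2,0.2,0.2],"translation":[[0,0,-0.1],[0,0,-0.1],[0,0,0],[0,0,0],[0,0,0],[0,0,0]],"yaw":[0,0,0,0,0,0]}'  >/dev/null
python3 plan.py
python3 -m inch '{"jaw":[0.2,0.2,0.2,0.2,0.2,0.2,0.2,0.2],"translation":[[0,0,-1],[0,0,-2],[0,0,-3],[0,0,-4],[0,0,-4],[0,0,-3],[0,0,-0.5],[0,0,0]],"yaw":[0,0,0,0,0,0,0,0]}'  >/dev/null
python3 plan.py .5373 .2995 .2 98.5
python3 - <<'E'
from plant import cams
import cv2,pickle
t=cams.capture('top')['pixels'];s=cams.capture('side')['pixels'];w=cams.capture('wrist')['pixels']
import numpy as np
a=cv2.resize(t[165:265,310:410],(300,300));b=cv2.resize(s[110:180,260:360],(430,300));
o=np.zeros((590,760,3),'uint8');o[:300,:300]=a;o[:300,310:740]=b;o[302:590,:384]=cv2.resize(w,(384,288))
cv2.imwrite('pics/p1.png',o[:,:,::-1])
E
```

```text
t 8.37 pos [ 0.5175 -0.3204  0.0102] toolY -69.27 F [-0.4  0.8 -0.1] gap 0.799 grip 0.0 j [ 20.  63.  19.  88. -30.  35. -15.]
t 9.03 pos [ 0.518  -0.3208  0.1879] toolY -69.27 F [ 0.5  0.7 -0.8] gap 0.806 grip 0.0 j [ 17.  49.  27.  81. -24.  55. -20.]
yaw rad 0.213 shift cm [ 11.08 -61.06  -1.21] min rows 14.9
```

View pics/p1.png

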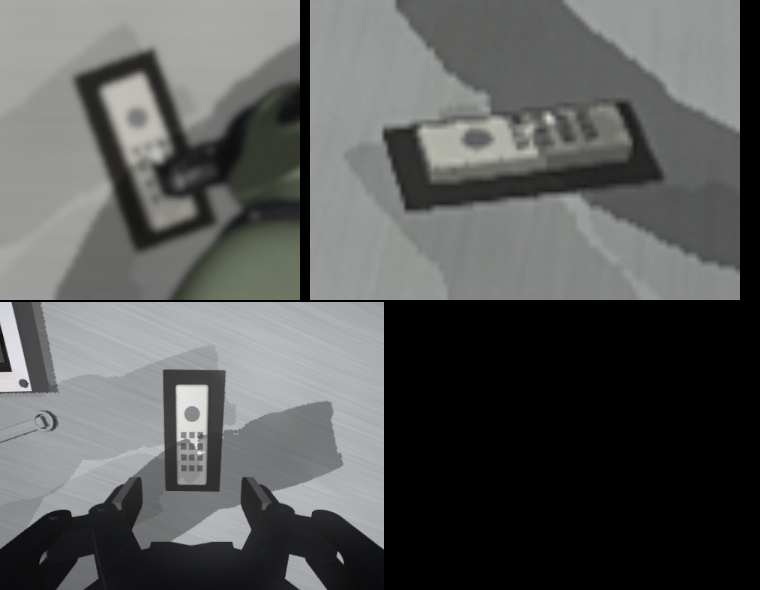

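The remote lies centred along the mat, face up. On to the pick.

```bash

python3 -m inch '{"jaw":[0.4,0.4,0.4,0.4,0.4,0.4,0.4,0.4],"translation":[[0,0,0],[0,0,0],[0.7,-3.8,0],[0.7,-3.8,0],[0.7,-3.8,0],[0.7,-3.8,0],[0.7,-3.8,0],[0.7,-3.8,0]],"yaw":[0.11,0.103,0,0,0,0,0,0]}'  >/dev/null
python3 -m inch '{"jaw":[0.4,0.4,0.4,0.4,0.4,0.4,0.4,0.4],"translation":[[0.7,-3.8,0],[0.7,-3.8,0],[0.7,-3.8,0],[0.7,-3.8,0],[0.7,-3.8,0],[0.7,-3.8,0],[0.7,-3.8,0],[0.7,-3.8,0]],"yaw":[0,0,0,0,0,0,0,0]}'  >/dev/null
python3 -m inch '{"jaw":[0.4,0.4,0.4],"translation":[[0.6,-3.0,0],[0,0,0],[0,0,0]],"yaw":[0,0,0]}'  >/dev/null
python3 plan.py .5373 .2995 .13 98.5
python3 - <<'E'
from plant import cams
import cv2,pickle
c=cams.capture('wrist');pickle.dump(c,open('pics/w2.pkl','wb'));cv2.imwrite('pics/w2.png',cv2.resize(c['pixels'][:,:,::-1],(768,576),interpolation=cv2.INTER_CUBIC))
E
```

```text
t 10.77 pos [0.5362 0.252  0.1837] toolY -81.34 F [ 0.6 -1.   1.1] gap 0.6 grip 0.0 j [-45.  50.  38.  85. -34.  56. -80.]
yaw rad 0.003 shift cm [ 0.81 -4.68  5.37] min rows 1.7
```

View pics/w2.png

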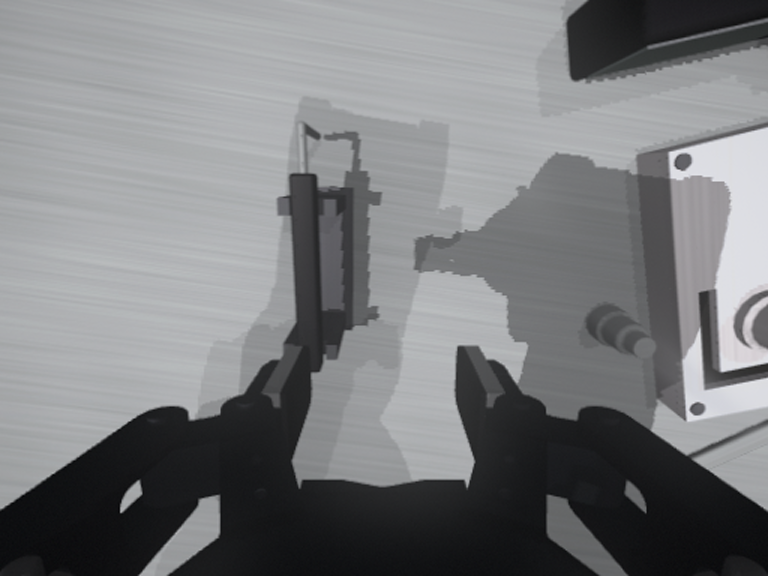

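```bash
cat > m3.py <<'E'
from m import *
print('----')
W=pickle.load(open('pics/w2.pkl','rb'));w=lambda L:(np.array(L)+.5)/1.5-.5
Ms=[[60,-7,16],[-60,-7,16],[60,7,0],[-60,7,0],[85,0,-54.5]]
ow=(W,w([[290,174],[319,137],[320,371]]),[[60,7,16],[85,0,-54.5],[-60,-7,0]])
o2=[(T,t([[30,350],[54,349],[52,557],[76,555],[74,319]]),H+[[85,0,-54.5]]),(S,p(side),Ms)]
rep('pickW',fit([ow],[.537,.3,.066,.148],.066))
rep('all',fit([ow]+o2,[.537,.3,.066,.148])); rep('all z66',fit([ow]+o2,[.537,.3,.066,.148],.066))
P=fit([ow]+o2,[.537,.3,.066,.148])[0]
for q in [[60,7,16],[60,-7,16],[60,-7,0],[85,0,-54.5],[-60,-7,16],[-60,-7,0]]: print(q,((proj(W,np.array(q)/1e3@R.from_euler('z',P[3]).as_matrix().T+P[:3])+.5)*1.5-.5).round())
E
python3 m3.py | sed -n '/----/,$p'
```

```text
----
pickW [0.5365 0.2995 0.066  0.1184] deg 6.8 [0.6 0.8 4.6]
all [0.5369 0.2995 0.0641 0.1288] deg 7.4 [0.6 0.4 5.8 0.5 0.7 1.2 1.  0.6 1.  0.3 0.4 1.1 2.2]
all z66 [0.5368 0.2994 0.066  0.1264] deg 7.2 [0.9 0.4 4.9 0.6 0.8 1.4 1.2 0.7 1.5 0.7 0.3 0.8 2.7]
[60, 7, 16] [[289. 174.]]
[60, -7, 16] [[314. 175.]]
[60, -7, 0] [[319. 175.]]
[85, 0, -54.5] [[319. 138.]]
[-60, -7, 16] [[318. 373.]]
[-60, -7, 0] [[322. 362.]]
```

```bash

python3 -m inch '{"jaw":[0.4,0.4,0.4,0.4,0.4,0.4],"translation":[[0.4,-2.35,1.4],[0.4,-2.35,2],[0,0,2],[0,0,1],[0,0,0],[0,0,0]],"yaw":[0.01,0,0,0,0,0]}'  >/dev/null
python3 plan.py .537 .2995 .056 98
```

```text
t 11.32 pos [0.5387 0.2968 0.1217] toolY -82.17 F [0.  0.6 0.4] gap 0.602 grip 0.0 j [-47.  57.  36.  84. -38.  52. -82.]
yaw rad -0.003 shift cm [-0.13 -0.29  6.57] min rows 1.6
```

```bash

python3 -m inch '{"jaw":[0.4,0.4,0.4,0.4,0.4,0.4,0.4,0.4],"translation":[[-0.1,-0.15,1.5],[0,-0.1,2],[0,0,1.5],[0,0,1.2],[0,0,0.3],[0,0,0],[0,0,0],[0,0,0]],"yaw":[0,0,0,0,0,0,0,0]}'  >/dev/null
python3 plan.py .537 .2995 .056 98
```

```text
t 11.98 pos [0.5374 0.3008 0.0574] toolY -82.06 F [-0.5 -0.4 -0.5] gap 0.604 grip 0.0 j [-47.  62.  32.  86. -42.  45. -80.]
yaw rad -0.001 shift cm [-0.06  0.12  0.14] min rows 0.0
```

```bash

python3 -m inch '{"jaw":[0.4,0.9,0.9,0.9,0.9,0.9,0.9,0.9],"translation":[[0,0.12,0.1],[0,0,0],[0,0,0],[0,0,0],[0,0,0],[0,0,0],[0,0,0],[0,0,0]],"yaw":[0,0,0,0,0,0,0,0]}' 70
python3 -m inch '{"jaw":[0.9,0.9],"translation":[[0,0,0],[0,0,0]],"yaw":[0,0]}' >/dev/null
python3 plan.py
```

```text
time_s: 12.65
ee_pos: [0.5371, 0.2996, 0.0556]
orientation: [[0.99, 0.138, 0.0], [0.138, -0.99, 0.0], [0.0, -0.0, -1.0]]
contact_force: [-1.7, -0.6, 6.2]
finger_gap: 0.152
grasp_force: 68.6
t 12.82 pos [0.5371 0.2996 0.0556] toolY -82.05 F [-0.6  0.3  6.2] gap 0.151 grip 68.6 j [-46.  62.  32.  86. -42.  45. -80.]
```

```bash

python3 -m inch '{"jaw":[0.9,0.9,0.9,0.9,0.9,0.9],"translation":[[0,0,-1],[0,0,-2],[0,0,-3],[0,0,-3],[0,0,-3],[0,0,0]],"yaw":[0,0,0,0,0,0]}' >/dev/null
python3 -m inch '{"jaw":[0.9,0.9,0.9,0.9,0.9,0.9],"translation":[[0,0,0],[0,0,0],[0,0,0],[0,0,0],[0,0,0],[0,0,0]],"yaw":[-0.102,-0.102,-0.102,-0.102,-0.102,0]}' >/dev/null
cat > tip.py <<'E'
# tip.py: adapter-frame tip targets -> TCP ; off = tip in tool frame (m)
from h import *
from plant import r
import sys,json
try: cal=json.load(open('cal.json'))
except Exception: cal=dict(off=[.085,0,-.0]+[], )
A=(.5735,-.0084,0,np.radians(22.3)); OFF=np.array(cal['off']); DZ=cal.get('dz',.0441)
def st():
    s=r.sense();return np.array(s['ee_pos']),np.array(s['orientation']),s
def tipworld(): 
    p,o,_=st();return p+o@np.array([OFF[0],OFF[1],-DZ*-1])
def toad(P): return R.from_euler('z',-A[3]).as_matrix()@(np.array(P)-[A[0],A[1],A[2]])
def toworld(q): return R.from_euler('z',A[3]).as_matrix()@np.array(q)+[A[0],A[1],A[2]]
if __name__=='__main__':
    p,o,s=st();tw=tipworld();print('t',round(s['time_s'],2),'tcp',p.round(4),'tip(adapter mm)',(toad(tw)*1e3).round(1),'F',np.round(s['contact_force'],1),'grip',round(s['grasp_force'],1),'toolXdeg',round(np.degrees(np.arctan2(o[1,0],o[0,0])),2),'tilt',o[:,2].round(3),'j7',round(s['joints'][6]))
    for a in sys.argv[1:]:
        q=np.array([float(v) for v in a.split(',')])/1e3
        d=o.T@(toworld(q)-tw);print(a,'shift cm',(d*100).round(2),'dist',round(np.linalg.norm(d)*100,2)); tw=toworld(q)
E
python3 tip.py 80,-35,80
```

```text
t 13.82 tcp [0.5371 0.2994 0.1758] tip(adapter mm) [165.2 320.8 131.7] F [ 1.  -0.3 -0.4] grip 68.2 toolXdeg 37.45 tilt [ 0.  0. -1.] j7 -61
80,-35,80 shift cm [-17.53  32.11   5.17] dist 36.95
```

```bash

python3 -m inch '{"jaw":[0.9,0.9,0.9,0.9,0.9,0.9],"translation":[[-1.75,3.2,0],[-1.75,3.2,0],[-1.75,3.2,0],[-1.75,3.2,0],[-1.75,3.2,0],[-1.75,3.2,0]],"yaw":[0,0,0,0,0,0]}' >/dev/null
python3 -m inch '{"jaw":[0.9,0.9,0.9,0.9,0.9,0.9],"translation":[[-1.75,3.2,0.5],[-1.75,3.2,0.5],[-1.75,3.2,0.5],[-1.75,3.2,0.5],[0,0,0],[0,0,0]],"yaw":[0,0,0,0,0,0]}' >/dev/null
python3 tip.py 80,-35,70
python3 - <<'E'
from plant import cams
import cv2,pickle,numpy as np
from h import proj
from tip import tipworld,toworld
o=np.zeros((600,800,3),'uint8')
for n,(x0,y0) in dict(top=(0,0),side=(400,0),wrist=(0,300)).items():
    c=cams.capture(n);pickle.dump(c,open(f'pics/{n}3.pkl','wb'))
    q=proj(c,tipworld())[0];print(n,q.round(1),'seamstart',proj(c,toworld([.08,-.035,.036]))[0].round(1))
    k=(100,75) if n!='wrist' else (200,150)
    x=int(np.clip(q[0]-k[0]/2,0,512-k[0]));y=int(np.clip(q[1]-k[1]/2,0,384-k[1]));print('crop',n,x,y,400/k[0])
    o[y0:y0+300,x0:x0+400]=cv2.resize(c['pixels'][y:y+k[1],x:x+k[0]],(400,300),interpolation=cv2.INTER_CUBIC)
cv2.imwrite('pics/t3.png',cv2.convertScaleAbs(o[:,:,::-1],alpha=1.2))
E
```

```text
t 14.82 tcp [ 0.5907 -0.0635  0.1553] tip(adapter mm) [ 77.3 -36.3 111.1] F [-0.3  0.8 -0.6] grip 68.4 toolXdeg 36.77 tilt [-0.    -0.001 -1.   ] j7 -28
80,-35,70 shift cm [ 0.3  -0.06  4.11] dist 4.12
top [256.1 161.6] seamstart [256.  164.7]
crop top 206 124 4.0
side [242.2 187.5] seamstart [242.7 206.8]
crop side 192 150 4.0
wrist [255.1  86.3] seamstart [258.2  95.1]
crop wrist 155 11 2.0
```

View pics/t3.png

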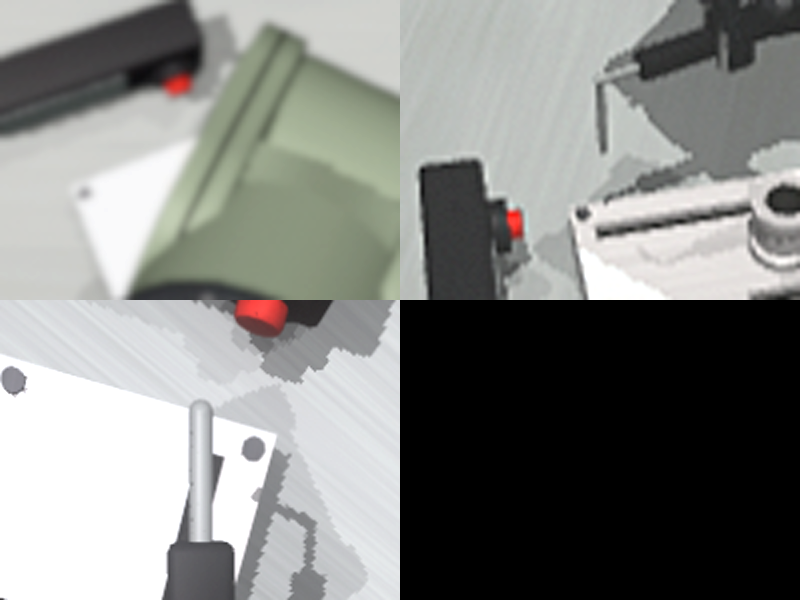

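```bash
cat > m4.py <<'E'
from m import *
print('----')
W=pickle.load(open('pics/wrist3.pkl','rb'));S3=pickle.load(open('pics/side3.pkl','rb'))
w=lambda L:(np.array(L)-[0,300]+.5)/2-.5+[155,11]; s3=lambda L:(np.array(L)-[400,0]+.5)/4-.5+[192,150]
aw=(W,w([[277,433],[223,457],[0,354]]),[[100,-60,36],[86,-41,36]]+[[100,0,36]])
aw=(W,w([[277,433],[223,457]]),[[100,-60,36],[86,-41,36]])
a3=(S3,s3([[598,236],[570,215]]),[[86,-29,36],[100,-60,36]])
base=[(T,t([[762,518],[570,597],[445,283],[637,205],[616,445]]),A+[[-30,2,81]]),(S,s([[703,28],[785,240],[310,320],[265,95],[592,90]]),A+[[-30,2,81]])]
rep('base+',fit([aw,a3]+base,[.5735,-.0084,0,.389],0))
rep('wrist only',fit([aw],[.5735,-.0084,0,.389],0))
P=[.5735,-.0084,0,np.radians(22.3)]
for c,o in((W,aw),(S3,a3)): print((proj(c,np.array(o[2])/1e3@R.from_euler('z',P[3]).as_matrix().T+P[:3])-o[1]).round(1))
E
python3 m4.py | sed -n '/----/,$p'; python3 tip.py 80,-35,70
```

```text
----
base+ [ 0.5738 -0.0079 -0.0054  0.3893] deg 22.3 [1.5 0.2 0.6 2.4 0.5 0.3 1.1 0.8 0.3 0.3 1.1 0.6 0.7 0.5]
wrist only [ 0.5741 -0.0104  0.0104  0.4129] deg 23.7 [0.7 0.8]
[[-0.8  1.8]
 [ 0.4  0.6]]
[[-0.3  0.3]
 [-0.5 -2.5]]
t 14.97 tcp [ 0.591  -0.06    0.1555] tip(adapter mm) [ 78.8 -32.6 111.4] F [ 0.  -0.3 -0.9] grip 68.4 toolXdeg 37.14 tilt [ 0.  0. -1.] j7 -28
80,-35,70 shift cm [0.06 0.26 4.14] dist 4.15
```

```bash

python3 -m inch '{"jaw":[0.9,0.9,0.9,0.9,0.9,0.9,0.9],"translation":[[0,0.2,0.5],[0,0.05,1.5],[0,0,2],[0,0,1.5],[0,0,0.6],[0,0,0],[0,0,0]],"yaw":[0,0,0,0,0,0,0]}' >/dev/null
python3 -m inch '{"jaw":[0.9],"translation":[[0,0,0]],"yaw":[0]}' >/dev/null
python3 tip.py 79,-35,32
python3 - <<'E'
from plant import cams
import cv2,pickle,numpy as np
from h import proj
from tip import tipworld,toworld
o=np.zeros((400,800,3),'uint8')
for n,x0 in dict(wrist=0,side=400).items():
    c=cams.capture(n);pickle.dump(c,open(f'pics/{n}4.pkl','wb'))
    q=proj(c,tipworld())[0];k=80
    x=int(q[0]-40);y=int(q[1]-40);print(n,x,y,q.round(1),proj(c,[toworld(np.array(v)/1e3) for v in([86,-41,36],[86,-29,36],[80,-35,36],[60,-41,36],[60,-29,36])]).round(1).tolist())
    o[:,x0:x0+400]=cv2.resize(c['pixels'][y:y+k,x:x+k],(400,400),interpolation=cv2.INTER_CUBIC)
cv2.imwrite('pics/t4.png',o[:,:,::-1])
E
```

```text
t 15.63 tcp [ 0.5929 -0.063   0.0952] tip(adapter mm) [ 79.4 -36.1  51.2] F [-0.2  0.5 -0.6] grip 68.5 toolXdeg 37.18 tilt [ 0.001 -0.    -1.   ] j7 -26
79,-35,32 shift cm [-0.01 -0.12  1.92] dist 1.92
wrist 215 46 [255.9  86.9] [[265.5, 81.1], [247.9, 76.1], [254.4, 88.0], [255.4, 120.6], [238.4, 115.9]]
side 202 162 [242.7 202.6] [[240.1, 205.4], [240.9, 208.9], [242.7, 206.8], [249.8, 203.8], [250.7, 207.2]]
```

View pics/t4.png

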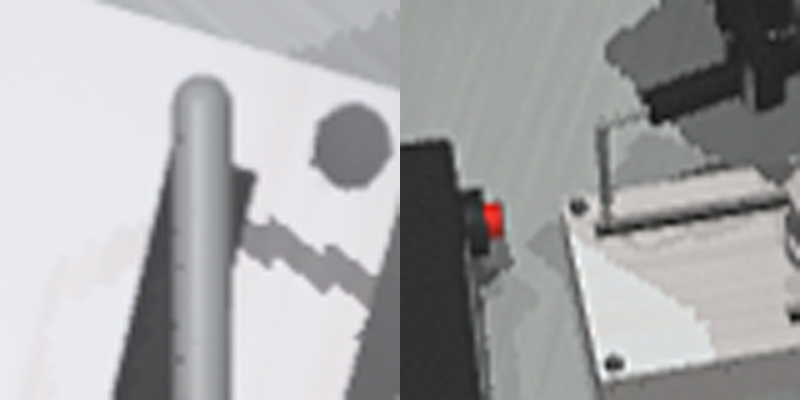

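```bash

python3 -m inch '{"jaw":[0.9,0.9,0.9,0.9,0.9,0.9,0.9,0.9],"translation":[[0,-0.05,0.4],[0,0,0.4],[0,0,0.4],[0,0,0.3],[0,0,0.2],[0,0,0.15],[0,0,0.1],[0,0,0]],"yaw":[0,0,0,0,0,0,0,0]}' >/dev/null
python3 tip.py 79,-35.5,32 0,-35.5,32
```

```text
t 16.4 tcp [ 0.5921 -0.0627  0.0746] tip(adapter mm) [ 78.7 -35.5  30.5] F [-0.1  0.5 -0.5] grip 68.5 toolXdeg 37.17 tilt [-0. -0. -1.] j7 -26
79,-35.5,32 shift cm [ 0.02  0.01 -0.15] dist 0.15
0,-35.5,32 shift cm [-7.64 -2.03  0.  ] dist 7.9
```

```bash

python3 -m inch '{"jaw":[0.9,0.9,0.9,0.9,0.9,0.9,0.9,0.9],"translation":[[-0.2,-0.05,-0.03],[-0.39,-0.1,0],[-0.39,-0.1,0],[-0.39,-0.1,0],[-0.39,-0.1,0],[-0.39,-0.1,0],[-0.39,-0.1,0],[-0.39,-0.1,0]],"yaw":[0,0,0,0,0,0,0,0]}' >/dev/null
python3 tip.py 20,-35,31
```

```text
t 17.07 tcp [ 0.5639 -0.0746  0.0751] tip(adapter mm) [ 48.1 -35.8  31. ] F [-0.2  0.2 -1.1] grip 68.5 toolXdeg 37.17 tilt [-0. -0. -1.] j7 -23
20,-35,31 shift cm [-2.69 -0.8   0.  ] dist 2.81
```

```bash

python3 -m inch '{"jaw":[0.9,0.9,0.9,0.9,0.9,0.9,0.9,0.9],"translation":[[-0.39,-0.11,0],[-0.39,-0.11,0],[-0.39,-0.11,0],[-0.39,-0.11,0],[-0.39,-0.1,0],[-0.39,-0.1,0],[-0.39,-0.1,0],[-0.39,-0.1,0]],"yaw":[0,0,0,0,0,0,0,0]}' >/dev/null
python3 tip.py -20,-35,31
```

```text
t 17.73 tcp [ 0.534  -0.0868  0.0751] tip(adapter mm) [ 15.8 -35.7  31. ] F [-0.6 -0.6  0.1] grip 68.5 toolXdeg 37.17 tilt [-0. -0. -1.] j7 -20
-20,-35,31 shift cm [-3.45 -0.99  0.  ] dist 3.58
```

```bash

python3 -m inch '{"jaw":[0.9,0.9,0.9,0.9,0.9,0.9,0.9,0.9],"translation":[[-0.39,-0.11,0],[-0.39,-0.11,0],[-0.39,-0.11,0],[-0.39,-0.11,0],[-0.39,-0.1,0],[-0.39,-0.1,0],[-0.39,-0.1,0],[-0.39,-0.1,0]],"yaw":[0,0,0,0,0,0,0,0]}' >/dev/null
python3 tip.py -50,-35,31
python3 - <<'E'
from plant import cams
import cv2,pickle,numpy as np
from h import proj
from tip import tipworld,toworld
c=cams.capture('wrist')
q=proj(c,tipworld())[0];k=100;x=int(q[0]-50);y=max(0,int(q[1]-50))
print(x,y,q.round(1),proj(c,[toworld(np.array(v)/1e3) for v in([-76,-41,36],[-64,-29,36],[-70,-35,36],[-20,-41,36],[-20,-29,36],[-76,46,36])]).round(1).tolist())
cv2.imwrite('pics/t5.png',cv2.resize(c['pixels'][y:y+k,x:x+k],(500,500),interpolation=cv2.INTER_CUBIC)[:,:,::-1])
E
```

```text
t 18.4 tcp [ 0.5041 -0.0989  0.0751] tip(adapter mm) [-16.4 -35.6  31. ] F [ 0.6 -0.3 -1.7] grip 68.5 toolXdeg 37.17 tilt [ 0. -0. -1.] j7 -17
-50,-35,31 shift cm [-3.23 -0.92  0.  ] dist 3.36
205 38 [255.8  88.2] [[240.4, 182.5], [226.7, 160.0], [233.6, 171.3], [263.0, 94.6], [243.7, 89.1], [106.1, 147.6]]
```

View pics/t5.png

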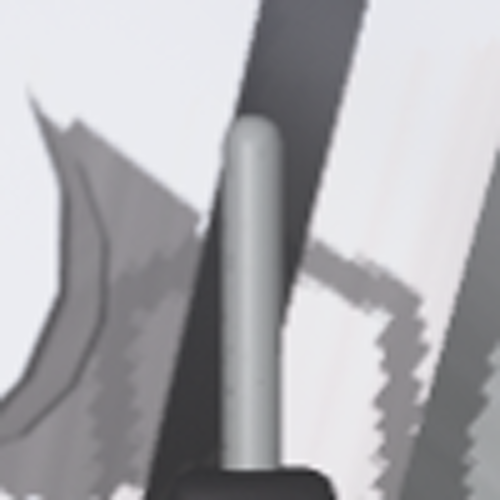

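```bash

python3 -m inch '{"jaw":[0.9,0.9,0.9,0.9,0.9,0.9,0.9,0.9],"translation":[[-0.39,-0.1,0],[-0.39,-0.1,0],[-0.39,-0.1,0],[-0.39,-0.1,0],[-0.39,-0.1,0],[-0.39,-0.1,0],[-0.39,-0.1,0],[-0.39,-0.1,0]],"yaw":[0,0,0,0,0,0,0,0]}' >/dev/null
python3 tip.py -70,-35.5,31
```

```text
t 19.12 tcp [ 0.4743 -0.1114  0.0751] tip(adapter mm) [-48.7 -35.8  31. ] F [-0.3 -1.  -1.3] grip 68.5 toolXdeg 37.17 tilt [-0. -0. -1.] j7 -14
-70,-35.5,31 shift cm [-2.05 -0.58  0.  ] dist 2.13
```

```bash

python3 -m inch '{"jaw":[0.9,0.9,0.9,0.9,0.9,0.9,0.9,0.9],"translation":[[-0.39,-0.11,0],[-0.39,-0.11,0],[-0.39,-0.11,0],[-0.39,-0.11,0],[-0.3,-0.09,0],[-0.15,-0.04,0],[0,0,0],[0,0,0]],"yaw":[0,0,0,0,0,0,0,0]}' >/dev/null
python3 tip.py -70,-35,31 -70,40,31
```

```text
t 19.78 tcp [ 0.4554 -0.1188  0.0751] tip(adapter mm) [-69.  -35.5  31.1] F [-0.8 -0.6 -0.7] grip 68.5 toolXdeg 37.17 tilt [ 0. -0. -1.] j7 -12
-70,-35,31 shift cm [-0.08 -0.07  0.01] dist 0.11
-70,40,31 shift cm [ 1.93 -7.25 -0.  ] dist 7.5
```

```bash

python3 -m inch '{"jaw":[0.9,0.9,0.9,0.9,0.9,0.9,0.9,0.9],"translation":[[0,-0.2,0],[0.08,-0.39,0],[0.09,-0.39,0],[0.1,-0.39,0],[0.1,-0.39,0],[0.1,-0.39,0],[0.1,-0.39,0],[0.1,-0.39,0]],"yaw":[0,0,0,0,0,0,0,0]}' >/dev/null
python3 tip.py -70,40,31
```

```text
t 20.45 tcp [ 0.4427 -0.091   0.0751] tip(adapter mm) [-70.2  -4.9  31. ] F [-0.6  0.1 -1. ] grip 68.5 toolXdeg 37.18 tilt [-0. -0. -1.] j7 -14
-70,40,31 shift cm [ 1.17 -4.34  0.  ] dist 4.49
```

```bash

python3 -m inch '{"jaw":[0.9,0.9,0.9,0.9,0.9,0.9,0.9,0.9],"translation":[[0.11,-0.39,0],[0.1,-0.39,0],[0.11,-0.39,0],[0.1,-0.39,0],[0.11,-0.39,0],[0.1,-0.39,0],[0.1,-0.39,0],[0.1,-0.39,0]],"yaw":[0,0,0,0,0,0,0,0]}' >/dev/null
python3 tip.py -70,40,31
python3 - <<'E'
from plant import cams
import cv2,numpy as np
from h import proj
from tip import tipworld,toworld
c=cams.capture('wrist')
q=proj(c,tipworld())[0];k=120;x=int(q[0]-60);y=max(0,int(q[1]-60))
P=proj(c,[toworld(np.array(v)/1e3) for v in([-76,46,36],[1,46,36],[1,34,36],[-64,34,36],[-5,40,36])]);print(x,y,q.round(1),P.round(1).tolist())
im=cv2.resize(c['pixels'][y:y+k,x:x+k],(600,600),interpolation=cv2.INTER_CUBIC)[:,:,::-1].copy()
for p in P: cv2.circle(im,tuple(int(v) for v in (p-[x,y]+.5)*5),3,(0,0,255),-1)
cv2.imwrite('pics/t6.png',im)
E
```

```text
t 21.12 tcp [ 0.4305 -0.0612  0.0751] tip(adapter mm) [-70.2  27.2  31. ] F [-0.   0.1 -1.2] grip 68.5 toolXdeg 37.17 tilt [-0. -0. -1.] j7 -15
-70,40,31 shift cm [ 0.35 -1.23  0.  ] dist 1.28
194 26 [254.5  86.6] [[223.0, 87.4], [256.3, -65.6], [278.3, -58.3], [247.5, 72.0], [264.3, -48.4]]
```

View pics/t6.png

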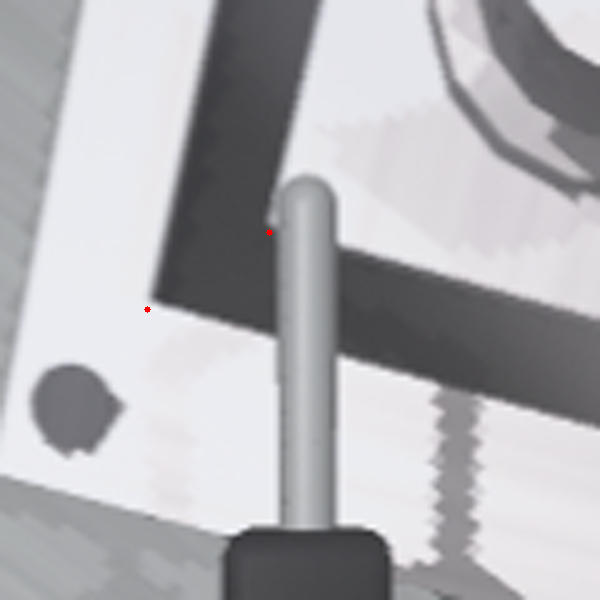

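The corner of the groove shows at (153,300), within 1 mm of prediction, and the tip sits inside the channel.

```bash

python3 -m inch '{"jaw":[0.9,0.9,0.9,0.9,0.9,0.9,0.9],"translation":[[0.13,-0.37,0],[0.13,-0.36,0],[0.1,-0.25,0],[0.03,-0.12,0],[0,0,0],[0,0,0],[0,0,0]],"yaw":[0,0,0,0,0,0,0]}' >/dev/null
python3 tip.py -69.3,39.4,31 -5,39.4,31
```

```text
t 21.75 tcp [ 0.4272 -0.0506  0.0751] tip(adapter mm) [-69.3  38.3  31. ] F [ 0.3 -0.3 -0.8] grip 68.5 toolXdeg 37.16 tilt [ 0. -0. -1.] j7 -16
-69.3,39.4,31 shift cm [ 0.02 -0.11  0.  ] dist 0.11
-5,39.4,31 shift cm [ 6.21  1.65 -0.  ] dist 6.43
```

Already within about 1 mm of the second corner; now the short leg.

```bash

python3 -m inch '{"jaw":[0.9,0.9,0.9,0.9,0.9,0.9,0.9,0.9],"translation":[[0.2,0,0],[0.39,0.08,0],[0.39,0.09,0],[0.39,0.1,0],[0.39,0.1,0],[0.39,0.1,0],[0.39,0.1,0],[0.39,0.1,0]],"yaw":[0,0,0,0,0,0,0,0]}' >/dev/null
python3 tip.py -5,39.4,31
```

```text
t 22.42 tcp [ 0.4549 -0.0379  0.0751] tip(adapter mm) [-38.8  39.6  31. ] F [-0.7  0.1 -0.9] grip 68.5 toolXdeg 37.18 tilt [-0. -0. -1.] j7 -18
-5,39.4,31 shift cm [ 3.26  0.88 -0.  ] dist 3.38
```

```bash

python3 -m inch '{"jaw":[0.9,0.9,0.9,0.9,0.9,0.9,0.9,0.9],"translation":[[0.39,0.11,0],[0.39,0.1,0],[0.39,0.11,0],[0.39,0.1,0],[0.39,0.11,0],[0.39,0.1,0],[0.39,0.1,0],[0.3,0.08,0]],"yaw":[0,0,0,0,0,0,0,0]}' >/dev/null
python3 -m inch '{"jaw":[0.9,0.9,0.9,0.9],"translation":[[0.15,0.04,0],[0,0,0],[0,0,0],[0,0,0]],"yaw":[0,0,0,0]}' >/dev/null
python3 tip.py -5,39.4,31
```

```text
t 23.42 tcp [ 0.4848 -0.0257  0.0751] tip(adapter mm) [-6.5 39.4 31. ] F [ 0.  -0.2 -1.3] grip 68.5 toolXdeg 37.16 tilt [-0. -0. -1.] j7 -21
-5,39.4,31 shift cm [0.14 0.04 0.  ] dist 0.15
```

```bash

python3 -m inch '{"jaw":[0.9,0.9,0.9,0.9,0.9,0.9,0.9,0.9],"translation":[[0.05,0,0],[0,0,-0.3],[0,0,-0.4],[0,0,-0.4],[0,0,-0.5],[0,0,-1],[0,0,-1.5],[0,0,-2]],"yaw":[0,0,0,0,0,0,0,0]}' >/dev/null
python3 -m inch '{"jaw":[0.9,0.9,0.9,0.9,0.9,0.9,0.9,0.9],"translation":[[0,0,-2],[0,0,-1],[0,0,-0.5],[0,0,0],[0,0,0],[0,0,0],[0,0,0],[0,0,0]],"yaw":[0,0,0,0.102,0.102,0.102,0.102,0.1]}' >/dev/null
python3 plan.py .5371 .2996 .13 -82.05 s
```

```text
t 24.75 pos [ 0.4852 -0.0252  0.171 ] toolY -82.23 F [-0.7 -0.5 -0.8] gap 0.151 grip 68.4 j [-19.  43.  33. 108. -36.  40. -46.]
yaw rad -0.003 shift cm [  9.63 -31.45   4.1 ] min rows 7.9
```

```bash

python3 -m inch '{"jaw":[0.9,0.9,0.9,0.9,0.9,0.9],"translation":[[0.96,-3.14,0],[0.96,-3.14,0],[0.96,-3.14,0],[0.96,-3.14,0],[0.96,-3.14,0],[0.96,-3.14,0]],"yaw":[-0.003,0,0,0,0,0]}' >/dev/null
python3 -m inch '{"jaw":[0.9,0.9,0.9,0.9,0.9,0.9,0.9,0.9],"translation":[[0.96,-3.14,0],[0.96,-3.14,0],[0.96,-3.14,0.5],[0.9,-3.1,0.5],[0,0,1],[0,0,1],[0,0,0],[0,0,0]],"yaw":[0,0,0,0,0,0,0,0]}' >/dev/null
python3 plan.py .5371 .2996 .056 -82.05 s
```

```text
t 25.92 pos [0.535  0.2975 0.1409] toolY -81.85 F [ 0.3  0.3 -1. ] gap 0.148 grip 68.6 j [-49.  56.  38.  84. -39.  55. -81.]
yaw rad 0.003 shift cm [ 0.24 -0.18  8.49] min rows 2.0
```

```bash

python3 -m inch '{"jaw":[0.9,0.9,0.9,0.9,0.9,0.9,0.9,0.9],"translation":[[0.12,-0.1,1],[0.12,-0.08,1.5],[0,0,1.5],[0,0,1],[0,0,0.7],[0,0,0],[0,0,0],[0,0,0]],"yaw":[0.003,0,0,0,0,0,0,0]}' >/dev/null
python3 plan.py .5371 .2996 .056 -82.05 s
```

```text
t 26.58 pos [0.5374 0.3008 0.0848] toolY -81.94 F [ 0.6  0.6 -1.1] gap 0.147 grip 68.6 j [-48.  60.  36.  85. -42.  49. -79.]
yaw rad 0.002 shift cm [-0.05  0.12  2.88] min rows 0.7
```

```bash

python3 -m inch '{"jaw":[0.9,0.9,0.9,0.9,0.9,0.9,0.9,0.9],"translation":[[0,0.12,0.5],[0,0,0.6],[0,0,0.6],[0,0,0.5],[0,0,0.4],[0,0,0.15],[0,0,0],[0,0,0]],"yaw":[0,0,0,0,0,0,0,0]}' >/dev/null
python3 plan.py .5371 .2996 .056 -82.05 s
```

```text
t 27.25 pos [0.5373 0.2996 0.0566] toolY -81.94 F [-0.2  0.7 -0.7] gap 0.147 grip 68.6 j [-47.  62.  34.  86. -44.  46. -78.]
yaw rad 0.002 shift cm [-0.02 -0.01  0.06] min rows 0.0
```

```bash

python3 -m inch '{"jaw":[0.9,0.9,0.9,0.9,0.9],"translation":[[0,0,0.06],[0,0,0.04],[0,0,0],[0,0,0],[0,0,0]],"yaw":[0,0,0,0,0]}' >/dev/null
python3 plan.py
python3 -m inch '{"jaw":[0.7,0.4,0.4,0.4,0.4,0.4],"translation":[[0,0,0],[0,0,0],[0,0,0],[0,0,0],[0,0,0],[0,0,0]],"yaw":[0,0,0,0,0,0]}' >/dev/null
python3 plan.py
python3 -m inch '{"jaw":[0.4,0.4,0.4,0.4,0.4,0.4,0.4,0.4],"translation":[[0,0,-0.6],[0,0,-1],[0,0,-2],[0,0,-3],[0,0,-4],[0,0,-2],[0,0,0],[0,0,0]],"yaw":[0,0,0,0,0,0,0,0]}' >/dev/null
python3 plan.py
python3 - <<'E'
from plant import cams
import cv2,numpy as np
w=cams.capture('wrist')['pixels'];s=cams.capture('side')['pixels']
o=np.zeros((300,800,3),'uint8');o[:,:400]=cv2.resize(w[0:300,60:460],(400,300));o[:,400:]=cv2.resize(s[295:355,220:300],(400,300),interpolation=cv2.INTER_CUBIC)
cv2.imwrite('pics/e.png',o[:,:,::-1])
E
```

```text
t 27.67 pos [0.5373 0.2996 0.0557] toolY -81.93 F [-0.3 -0.2 -1.6] gap 0.15 grip 68.6 j [-47.  62.  34.  86. -44.  46. -78.]
t 28.17 pos [0.5373 0.2996 0.0556] toolY -81.93 F [-0.5 -0.2  0.2] gap 0.603 grip 0.0 j [-47.  62.  34.  86. -44.  46. -78.]
t 28.83 pos [0.5375 0.2998 0.1833] toolY -81.93 F [-1.  -0.2 -1.5] gap 0.603 grip 0.0 j [-49.  53.  40.  80. -37.  60. -84.]
```

View pics/e.png

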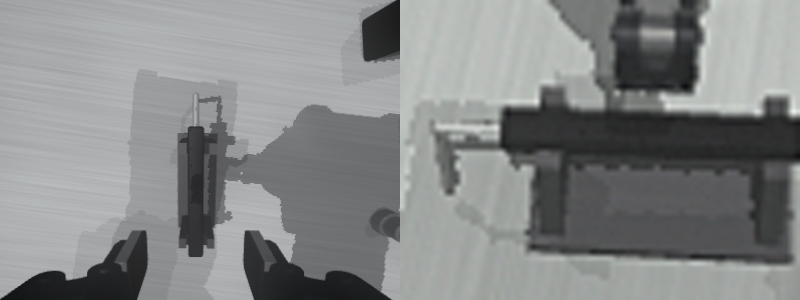

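The pick lies level on both seats with its prong beyond the +x end, and the gripper is clear.

```bash
python3 -c "
from plant import r
print(r.close_job())"
```

```text
the job is handed in; nothing more can be done
None
```

The job is handed in, though the hand-in gave no verdict: the remote lies face up along the mat, the pick's tip ran the whole J groove at about 48 mm/s with no sign of forcing, and the pick is back on its rest, about 29 s in.

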